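# Nest the souffle dishes

### The arm

A 6-joint arm with a two-finger parallel gripper is mounted at the origin on a cart in front of the work surface, level with it; the furniture and walls round the work are solid. World frame = base frame: x ahead of the robot, y to its left, z up, the work surface at z = 0. Lengths are in m, angles in rad, forces in N, time in s.
With the tool pointing down it reaches from about 0.325 to 0.9 m from the base axis. Payload 6.1 kg.
Tool frame: the origin (TCP) lies at the very end of the fingers, on their centre line; the grasp point (between the pads) lies 19 mm behind it; z points along the fingers, y is the line along which they close (so a half turn about z gives the same grasp; the last joint's range is limited). The gripper opens to 87 mm and grips with 3 to 60 N. Pads are 19 mm wide; open, the fingers measure 117 mm over their backs; the gripper's body (75 mm by 190 mm) begins 51 mm behind the grasp point.
Start: joints at [0.998, 0.22, 1.526, -0, 1.395, -0.126], TCP at [0.27, 0.564, 0.195] pointing down, gripper open.
Joint ranges: [-2.98, 2.98], [-0.91, 2.08], [0.09, 2.57], [-1.24, 4.39], [0.2, 2.65], [-2.68, 2.68]. Speed limits (rad/s): [2.57, 2.57, 3.01, 3.14, 3.14, 3.14].

### API

Orientations are given as a unit quaternion [x, y, z, w].
In Python, from cell import env, claw, inverse_kinematics, vision gives the robot as it stands. Calls block until the motion is done:
- env.movep(position, orientation): joint-space move of the TCP to a pose.
- env.move_linear(position, velocity=0.15, ori=None): straight line of the TCP; ori=None keeps the orientation; velocity is the mean speed in m/s.
- env.move_joints(angles): joint-space move.
- claw.gripper_to(opening, strength=None): finger opening in m; strength is the grip in N (None keeps the last); returns when the fingers have stopped.
- env.dwell(seconds).
- inverse_kinematics(position, orientation): joint angles nearest the present ones, or None.
- env.get_obs(): the state.
- vision.read_camera(name): name is "scene" or "top"; returns (picture, depth): 384x512x3 uint8, red, green, blue; 384x512 float32, m along the optical axis (not along the pixel's ray), 0 where there is no reading.
- vision.camera_info(name): a dict with "fx", "fy", "cx", "cy" (pixels), "cam_to_world" (4x4, takes a point from camera to world coordinates). Camera axes: x right, y down, z forward; pixel columns grow to the right and rows downward; lengths in m; the calibration is good to about 2 mm. A picture is of the moment at which its call begins. camera_info takes no time and is no camera call.
A pose or a line that the arm cannot do raises env.IKError and nothing moves.
- env.finish_job(): hands the job in; it is judged then, once.
The state is a dict: "time_s": time; "joint_pos": joint angles; "joint_vel": joint speeds; "tau": joint torques, N m; "tcp_pos": TCP position; "eef_rot": TCP orientation; "wrist_force": force on the tool from outside, world axes, zero at the start; "torque": the same for the moment, N m; "gripper_width": finger opening in m; "finger_force": force on a finger pad.
Only numpy, scipy, OpenCV 4.12 (cv2) and the standard library are available. Lean on these libraries where they do the work, as an engineer would, in place of code of your own. Each camera call takes 0.05 s, during which the arm holds its last target. There are 200 camera calls.

### The job

Nest the three white fluted souffle dishes by size: the medium one upright inside the large one, and the small one upright inside the medium one, each standing flat on the floor of the next. The large dish stays where it is on the hob. They are stoneware, so lower each one down to the floor before letting go and do not bang them, and do not shift or knock over the other things.

Things in the scene. Friction and masses are not known exactly. Their poses are not given: they have to be found in the camera images.
- large_dish: Largest white stoneware souffle dish, open side up on the black hob (hob top z = 0.0055). Round, straight-sided, outside diameter 200 mm, height 55 mm, wall and floor 8 mm, inside diameter 184 mm; 0.8 kg. Origin: centre of its underside, z up (inner floor at +8 mm, rim at +55 mm).
- medium_dish: Middle white souffle dish, open side up on the worktop; may have changed places with the small one. Round, straight-sided, outside diameter 130 mm, height 58 mm, wall and floor 8 mm, inside diameter 114 mm; about 0.25 kg. Origin: centre of its underside, z up (inner floor +8 mm, rim +58 mm). Its wall can be pinched at the rim from above. Nested, its rim is 11 mm above the large one's.
- small_dish: Smallest white souffle dish, open side up on the worktop. Round, straight-sided, outside diameter 68 mm, height 58 mm, wall and floor 8 mm, inside diameter 52 mm; about 0.12 kg. Origin: centre of its underside, z up (inner floor +8 mm, rim +58 mm). Its wall can be pinched at the rim from above. Nested, its rim is 8 mm above the medium one's.
- tuna_tin: Bystander: flat round food tin, diameter 87 mm, 40 mm high, near the front edge. Origin: centre of its underside.
- small_carton: Bystander: small lying carton, 112 x 55 x 41 mm high, lying among the dishes. Origin: centre of its underside, x along its length.
- mug: Bystander: white mug with a handle, 82 x 118 mm with the handle (which points to its -y), 114 mm high. Origin: centre of its underside's bounding box.
- honey_jar: Bystander: jar with a yellow lid, diameter 64 mm, 87 mm high, far back. Origin: centre of its underside.
Mind the look-alikes: they are no part of the job. What is shaped like the small_dish but green is not meant.

How it is judged:
By the outcome, as a careful person would: the job done as asked, in the order asked, and still so for the second after the job is handed in, with the robot touching nothing.
It also fails if it takes over 67 s, if anything falls off the work surface, if the arm or the gripper's body presses on something with over 40 N, if the wrist force passes 120 N, or if a joint passes its speed limit or range.

## Working session

There is one attempt and no reset: what is moved stays moved. The work goes in short steps, each a Python script; the robot and the scene stay as the last script left them, time stands still between calls to the robot, and variables do not carry over. Pictures are saved under pics/ and viewed, at most 10 in all, crops included, and the job is handed in when it is done.

```bash
ls; mkdir -p pics; python3 - <<'E'
from cell import env, vision
import cv2,numpy as np
for n in("scene","top"):
    p,d=vision.read_camera(n); cv2.imwrite(f"pics/{n}0.png",p[...,::-1]); np.save(f"pics/{n}0.npy",d)
    i=vision.camera_info(n); print(n,i['fx'],i['cx'],i['cy'],np.round(i['cam_to_world'],3).tolist())
o=env.get_obs();print({k:np.round(v,3) for k,v in o.items()})
E
```

```text
pics
scene 367.948122917069 254.80230415846466 184.6193453285032 [[-0.652, -0.407, 0.64, -0.017], [-0.758, 0.352, -0.549, 0.467], [-0.002, -0.843, -0.538, 0.511], [0.0, 0.0, 0.0, 1.0]]
top 422.8444334838009 257.00079800009365 190.78365284171358 [[0.009, -0.996, 0.09, 0.451], [-1.0, -0.007, 0.022, -0.015], [-0.021, -0.09, -0.996, 1.032], [0.0, 0.0, 0.0, 1.0]]
{'time_s': np.float64(0.1), 'joint_pos': array([ 0.998,  0.221,  1.527, -0.   ,  1.395, -0.126]), 'joint_vel': array([ 0.001, -0.001, -0.002, -0.001, -0.002,  0.   ]), 'tau': array([ 2.0000e-03, -4.9594e+01, -3.8852e+01,  7.0000e-02,  5.1000e-02,
       -0.0000e+00]), 'tcp_pos': array([0.27 , 0.563, 0.194]), 'eef_rot': array([ 0.222,  0.975, -0.001, -0.   ]), 'wrist_force': array([-0.172,  0.249,  0.497]), 'torque': array([-0.022, -0.008, -0.016]), 'finger_force': np.float64(0.0), 'gripper_width': np.float64(0.087)}
```

View pics/scene0.png

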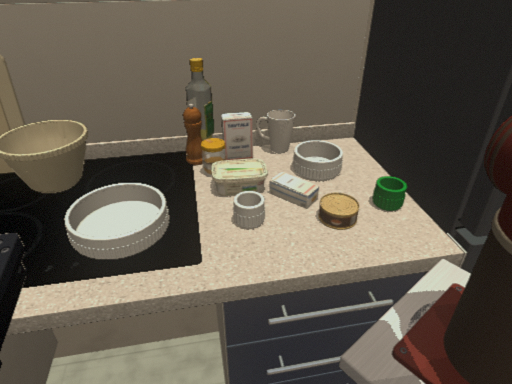

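View pics/top0.png

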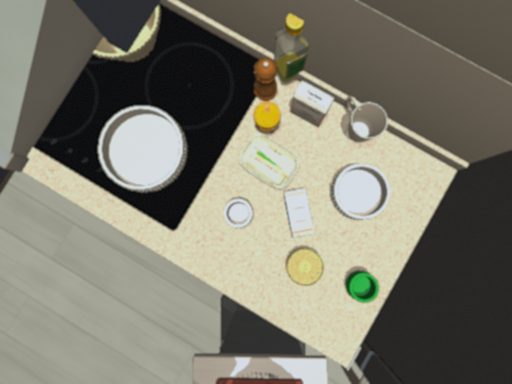

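The scene view shows these, with the matching top-view pixels:

| Thing | Scene px | Top px |
|---|---|---|
| Large dish | (118,218) | (142,148) |
| White medium dish | (318,160) | (361,191) |
| White small dish | (249,209) | (238,212) |

Look-alikes:
- Green ramekin: scene (390,193), top (362,286). Rejected on colour.
- White mug: top (367,121). Tall, with a handle.
- Cream colander: scene (45,155).
- Butter tub: top (268,161).

I choose the white dishes at top (361,191) and (238,212). Next I measure them and check the choice in a crop.

```bash
cat > h.py <<'E'
import numpy as np, cv2
from scipy.optimize import least_squares
from cell import env, claw, inverse_kinematics, vision
def cloud(name, pd=None):
    p,d=pd or vision.read_camera(name); i=vision.camera_info(name)
    v,u=np.mgrid[:384,:512]
    c=np.stack([(u-i['cx'])/i['fx']*d,(v-i['cy'])/i['fy']*d,d,np.ones_like(d)],-1)
    w=(c@np.array(i['cam_to_world']).T)[...,:3]; w[d==0]=np.nan
    return p,w
def circle(P):
    f=lambda q:np.hypot(P[:,0]-q[0],P[:,1]-q[1])-q[2]
    r=least_squares(f,[*np.median(P[:,:2],0),.05],loss='soft_l1',f_scale=.003)
    return r.x, np.std(f(r.x))
def rim(w,c,R,zlo,zhi):
    """rim points: within R of c (xy), between zlo and zhi"""
    m=(np.hypot(w[...,0]-c[0],w[...,1]-c[1])<R)&(w[...,2]>zlo)&(w[...,2]<zhi)
    return w[m]
E
python3 - <<'E'
from h import *
big=[]
for n,seeds in (("top",dict(L=(142,148),M=(361,191),S=(238,212))),("scene",None)):
    p=cv2.imread(f"pics/{n}0.png")[...,::-1]; p,w=cloud(n,(p,np.load(f"pics/{n}0.npy")))
    if seeds: c0={k:w[v,u] for k,(u,v) in seeds.items()}
    for k,R in dict(L=.115,M=.075,S=.042).items():
        P=rim(w,c0[k],R,-.02,.09); zm=np.percentile(P[:,2],[5,50,97,99.5])
        Q=P[(P[:,2]>.048)&(P[:,2]<.07)]
        ctr,s=circle(Q); ang=np.degrees(np.arctan2(Q[:,1]-ctr[1],Q[:,0]-ctr[0]))
        print(n,k,'floor',np.round(c0[k],3),'z',zm.round(4),'n',len(Q),'c',ctr.round(4),'sd',s.round(4), 'sectors',np.histogram(ang,8,(-180,180))[0])
    if seeds:
        for nm,(u,v) in dict(tuna=(305,266),carton=(299,212),mug=(367,121),tub=(268,161),green=(362,286),honey=(266,116)).items(): print(nm,w[v,u].round(3))
    # contour check: white mask
    c1=dict(top=(210,150,200,100),scene=(215,130,150,110))[n]
    x,y,a,b=c1; big.append(cv2.resize(p[y:y+b,x:x+a],(400,290),interpolation=cv2.INTER_CUBIC))
cv2.imwrite("pics/crop.png",np.hstack(big)[...,::-1])
E
```

```text
top L floor [0.647 0.291 0.012] z [0.0047 0.0132 0.0605 0.0627] n 1076 c [0.6409 0.2791 0.0952] sd 0.0025 sectors [133 142 116 119 151 161 143 111]
top M floor [ 0.545 -0.245  0.004] z [-0.001   0.0083  0.0585  0.0601] n 641 c [ 0.5417 -0.2356  0.0606] sd 0.0024 sectors [74 85 87 81 73 78 83 80]
top S floor [0.492 0.053 0.007] z [-0.0023  0.0081  0.0591  0.0608] n 289 c [0.4888 0.0496 0.0299] sd 0.0024 sectors [36 36 35 35 39 38 37 33]
tuna [ 0.366 -0.106  0.035]
carton [ 0.492 -0.092  0.038]
mug [ 0.715 -0.259  0.019]
tub [ 0.611 -0.019  0.048]
green [ 0.319 -0.244  0.008]
honey [ 0.708 -0.013  0.087]
scene L floor [0.647 0.291 0.012] z [0.0055 0.0204 0.0607 0.0616] n 1554 c [0.638  0.284  0.0954] sd 0.0022 sectors [227 106 154 208 202 131 221 305]
scene M floor [ 0.545 -0.245  0.004] z [0.0004 0.0344 0.0587 0.0596] n 425 c [ 0.5397 -0.2319  0.0605] sd 0.0024 sectors [42 49 67 71 34 43 44 75]
scene S floor [0.492 0.053 0.007] z [-0.0001  0.0353  0.0586  0.0594] n 365 c [0.4861 0.0545 0.0299] sd 0.0022 sectors [40 29 51 55 35 35 59 61]
```

View pics/crop.png

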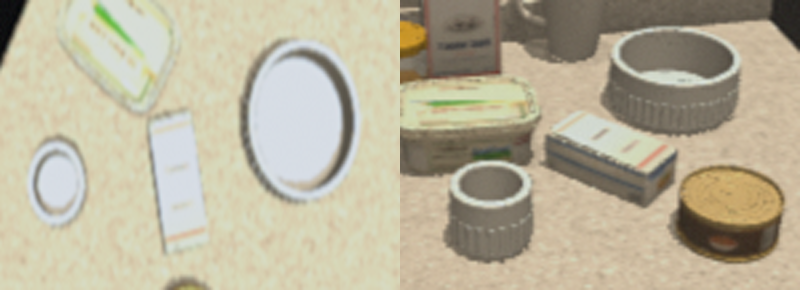

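The crop confirms the choice. At left it shows the white small dish (58,182) and the wide white medium dish (300,120), with only the carton (178,180) between them; the right-hand view agrees. In both views the rim heights (0.0585, 0.059, 0.0605) and mean wall radii (60.5, 30, 95 mm) match the text. The two cameras differ by about 5 mm in xy, so I average them; the fit clearances are 23–27 mm. Now I pick the medium dish.

```bash
cat >> h.py <<'E'
def pose(c,r,z):
    """TCP over the wall of a dish at c, on the side facing the base, fingers closing radially"""
    t=np.arctan2(c[1],c[0]); u=np.array([np.cos(t),np.sin(t)]); a=(t+np.pi/2)/2
    return [*(np.array(c)-r*u),z],[np.cos(a),np.sin(a),0,0]
def st(msg):
    o=env.get_obs(); print(msg,'t',round(float(o['time_s']),1),'tcp',np.round(o['tcp_pos'],4),'F',np.round(o['wrist_force'],1),'w',round(float(o['gripper_width']),4),'ff',round(float(o['finger_force']),1)); return o
UP,G=.22,.026
def pick(c,r,w,grip):
    p,q=pose(c,r,UP); claw.gripper_to(w); env.movep(p,q); st('above')
    env.move_linear([*p[:2],.075],.15); env.move_linear([*p[:2],G],.06); st('down')
    claw.gripper_to(0,grip); st('gripped')
    env.move_linear([*p[:2],G+.03],.05); o=st('lifted')
    env.move_linear([*p[:2],UP],.15); return o
def place(c,r,floor,w):
    p,q=pose(c,r,UP); env.movep(p,q); o=st('over')
    f0=o['wrist_force'][2]
    env.move_linear([*p[:2],floor+G+.03],.12); z=floor+G+.006; env.move_linear([*p[:2],z],.04)
    while z>floor+G-.004:
        z-=.001; env.move_linear([*p[:2],z],.015)
        if env.get_obs()['wrist_force'][2]-f0>2: break
    st('touch z-target %.4f'%(z-G)); claw.gripper_to(w); st('open')
    env.move_linear([*p[:2],z+.05],.06); env.move_linear([*p[:2],UP],.15)
L=np.array([.6395,.2815]); M=np.array([.5407,-.2338]); S=np.array([.4875,.0520])
E
python3 - <<'E'
from h import *
for c,r in((M,.061),(S,.03),(L,.061),(L,.03)):
    for z in (UP,.03): print(inverse_kinematics(*pose(c,r,z)) is not None,end=' ')
pick(M,.061,.036,45)
cv2.imwrite("pics/held.png",vision.read_camera("scene")[0][...,::-1])
E
```

```text
True True True True True True True True above t 4.0 tcp [ 0.485  -0.2089  0.22  ] F [ 0.3 -0.4  0.3] w 0.0359 ff 0.0
down t 6.1 tcp [ 0.4851 -0.2098  0.0263] F [-0.3 -0.6  0.8] w 0.0362 ff 0.0
gripped t 6.7 tcp [ 0.485  -0.2096  0.0263] F [1.9 0.9 0.1] w 0.0064 ff 44.9
lifted t 7.5 tcp [ 0.4845 -0.2095  0.0559] F [-1.  -0.1 -3.6] w 0.0064 ff 45.9
```

View pics/held.png

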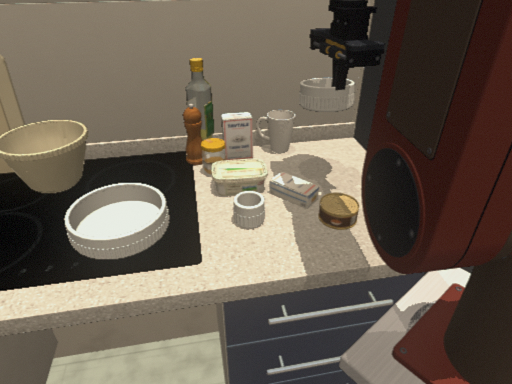

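The medium dish hangs level from the gripper at (327,95). The neighbours, tin (339,209), carton (294,189) and mug (278,131), are unmoved. Next I lower it into the large dish.

```bash
python3 - <<'E'
from h import *
place(L,.061,.0135,.020)
env.movep(*pose(S,.03,UP))
for n in("top","scene"):
    p,w=cloud(n); cv2.imwrite(f"pics/{n}1.png",p[...,::-1])
    for k,c,R,a,b in(('M',L,.078,.062,.085),('L',L,.115,.052,.0655),('S',S,.042,.048,.07)):
        Q=rim(w,c,R,a,b)
        if k=='L': Q=Q[np.hypot(*(Q[:,:2]-L).T)>.085]
        ctr,s=circle(Q); print(n,k,len(Q),ctr.round(4),s.round(4),np.percentile(Q[:,2],[50,97]).round(4))
    if n=="top":im=p[90:210,80:280]
cv2.imwrite("pics/place1.png",cv2.resize(im,None,fx=3,fy=3)[...,::-1])
E
```

```text
over t 10.5 tcp [0.5841 0.2557 0.22  ] F [-0.4  0.8 -2.4] w 0.0063 ff 45.9
touch z-target 0.0135 t 14.2 tcp [0.5838 0.2569 0.0398] F [-1.5 -0.8  1.2] w 0.0064 ff 44.9
open t 14.8 tcp [0.5837 0.2569 0.0395] F [0.7 0.2 0.3] w 0.0197 ff 0.0
top M 647 [0.6387 0.2751 0.0606] 0.0024 [0.0698 0.0734]
top L 869 [0.6413 0.2795 0.0953] 0.0025 [0.0589 0.0624]
  return _methods._mean(a, axis=axis, dtype=dtype,
  ret = um.true_divide(
Traceback (most recent call last):
  File "h.py", line 12, in circle
    r=least_squares(f,[*np.median(P[:,:2],0),.05],loss='soft_l1',f_scale=.003)
ValueError: Initial guess is outside of provided bounds
```

```bash
python3 - <<'E'
from h import *
p,w=cloud("scene"); cv2.imwrite("pics/scene1.png",p[...,::-1])
for k,c,R,a,b in(('M',L,.078,.062,.085),('L',L,.115,.052,.0655)):
    Q=rim(w,c,R,a,b)
    if k=='L': Q=Q[np.hypot(*(Q[:,:2]-L).T)>.085]
    ctr,s=circle(Q); print(k,len(Q),ctr.round(4),s.round(4),np.percentile(Q[:,2],[50,97]).round(4))
E
```

```text
M 839 [0.6358 0.2796 0.0606] 0.0023 [0.07   0.0725]
L 1235 [0.6382 0.2839 0.0953] 0.0023 [0.0592 0.0616]
```

View pics/scene1.png

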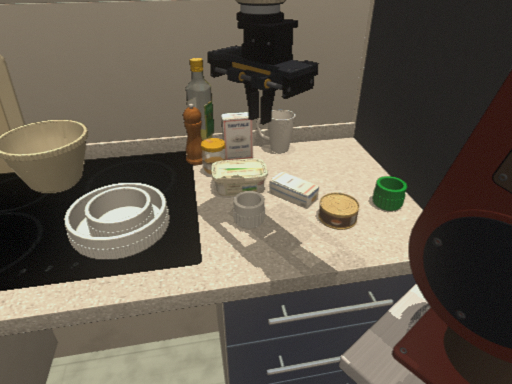

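The medium dish sits level inside the large one at (120,208). Its rim is at z≈0.071, about 11 mm above the large one's, and the large dish has not moved. The small dish is untouched at (249,209). Now I pick it and place it 3 mm off centre, away from the base, so the outer finger has room.

```bash
python3 - <<'E'
from h import *
o=pick(S,.030,.030,40)
if .003<o['gripper_width']<.012:
    N=np.array([.6373,.2774]); N=N*(1+.003/np.hypot(*N))
    place(N,.030,.0215,.014)
    env.movep(*pose(S,.03,.25))
p,w=cloud("scene"); cv2.imwrite("pics/scene2.png",p[...,::-1])
pt,wt=cloud("top")
for n,w in(("scene",w),("top",wt)):
  for k,R0,R,a,b in(('S',0,.045,.05,.095),('M',.05,.078,.062,.0775),('L',.085,.115,.052,.0655)):
    Q=rim(w,L,R,a,b); Q=Q[np.hypot(*(Q[:,:2]-L).T)>R0]
    ctr,s=circle(Q); print(n,k,len(Q),ctr.round(4),s.round(4),np.percentile(Q[:,2],[50,97]).round(4))
cv2.imwrite("pics/fin.png",np.hstack([cv2.resize(x,(400,400)) for x in(p[160:280,50:190],pt[90:210,80:200])])[...,::-1])
E
```

```text
above t 18.6 tcp [0.4577 0.0488 0.22  ] F [-0.5 -0.2  0.5] w 0.0299 ff 0.0
down t 20.7 tcp [0.458  0.0488 0.0263] F [-1.  -0.1  0. ] w 0.0297 ff 0.0
gripped t 21.2 tcp [0.4581 0.0488 0.0263] F [ 0.3 -0.5  2. ] w 0.0066 ff 38.4
lifted t 22.0 tcp [0.4576 0.0488 0.056 ] F [-0.3 -0.3 -0.8] w 0.0073 ff 38.5
over t 24.3 tcp [0.6122 0.2656 0.2196] F [ 0.8 -0.3 -1.1] w 0.0068 ff 38.5
touch z-target 0.0215 t 27.9 tcp [0.6129 0.2668 0.0479] F [ 0.6 -1.1  1.6] w 0.007 ff 38.5
open t 28.3 tcp [0.6125 0.2666 0.0474] F [ 0.1  0.2 -1.4] w 0.0138 ff 0.0
scene S 836 [0.635  0.2794 0.03  ] 0.002 [0.0699 0.0802]
scene M 822 [0.6358 0.2796 0.0606] 0.0023 [0.0699 0.0725]
scene L 1232 [0.6382 0.2839 0.0953] 0.0023 [0.0592 0.0615]
top S 483 [0.6377 0.2734 0.03  ] 0.0026 [0.0763 0.0811]
top M 605 [0.6389 0.2751 0.0605] 0.0025 [0.0697 0.0733]
top L 827 [0.6413 0.2795 0.0952] 0.0025 [0.0589 0.0626]
```

View pics/fin.png

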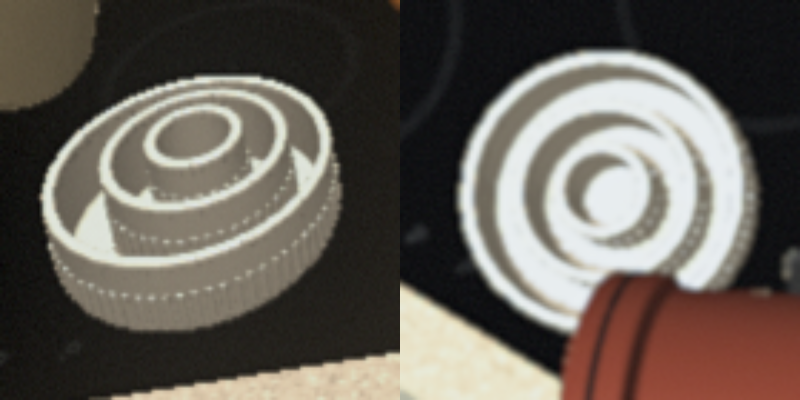

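View pics/scene2.png

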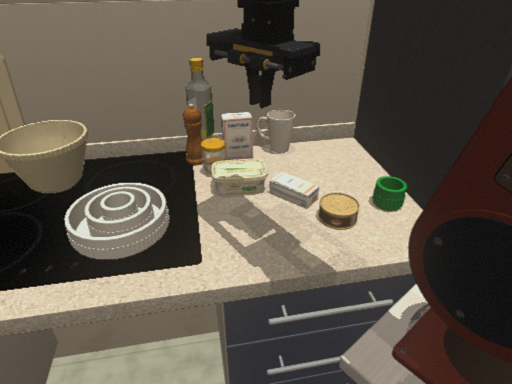

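All three dishes are nested and level at scene (120,210). Their rims are at about 0.061, 0.072 and 0.080 m, in steps of 11 and 8 mm as specified. The large and medium dishes have not moved, and neither have the bystanders, and the arm is clear.

```bash
python3 -c "
from cell import env
print(env.finish_job())"
```

```text
the job is handed in; nothing more can be done
None
```

The three white dishes are nested on the hob, medium in large and small in medium, each level on the floor of the next with nothing else moved, and the job was handed in about 30 s into the 67 s limit.

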